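Slide the reference-gauge tray over the sill into the draught hood

ROBOT

A 6-joint arm with a two-finger parallel gripper is mounted at the origin on the work surface. World frame = base frame: x ahead of the robot, y to its left, z up, the work surface at z = 0. Lengths are in mm, angles in rad, forces in N, time in s.
With the tool pointing down it reaches from about 225 to 725 mm from the base axis. Payload 3.1 kg.
Tool frame: the origin (TCP) lies where the fingers leave the gripper's body, on its centre line; the fingertips stand 73 mm ahead of it and the grasp point (between the pads) lies 54 mm ahead of it; z points along the fingers, y is the line along which they close (so a half turn about z gives the same grasp; the last joint's range is limited). The gripper opens to 85 mm and grips with 20 to 120 N. Pads are 22 mm wide; open, the fingers measure 114 mm over their backs; the gripper's body (76 mm by 85 mm) begins 54 mm behind the grasp point. The pads swing forward as they close: fully open they stand 13 mm farther back than shut.
Start: joints at [-1.435, 0.048, 0.099, 1.622, 0, 1.443], TCP at [136.879, -506.835, 303.912] pointing down, gripper open.
Joint ranges: [-2.91, 2.91], [-0.99, 1.94], [-1.21, 1.42], [-2.12, 2.29], [-1.49, 1.47], [-3.14, 3.14]. Speed limits (rad/s): [2.79, 2.79, 3.14, 3.14, 3.14, 3.14].

INTERFACE

Orientations are given as a rotation vector (axis times angle).
In Python, from rig import * gives the robot as it stands.
- The arm moves only by the tool step_arm, never from a script. Its argument "rows" is a list of rows, each an object with "dp": the shift along the tool's x, y, z in m, a list of three; "delta_rot": the turn, a rotation vector about the tool's x, y, z in degrees, a list of three. A call has 1 to 20 rows; each row shifts and turns the commanded pose from where the row before left it, along the tool's axes as they then stand; what a row does not reach is not made up. A row lasts 1/8 s, in which the tool goes at most 62.5 mm and 10.7 degrees, less where a joint would pass 70% of its speed; a pose out of reach is approached as far as the arm can. A call with a gripper value outside its range is refused whole. "claw" is the opening, from 0 (shut) to 1 (fully open), set as the call begins (left out, the last holds). The fingers move at their own pace and stop on an object; "newtons" is the grip in N (left out, the last holds). Time passes only in rows, so rows that do not move let the fingers close. It gives the time, the measured TCP pose, the force, the opening and the grip force at its end, in the units of the state.
- state(): the state, without advancing time (a new reading comes with each control period).
- get_image(name): name is "scene" or "top" or "wrist"; returns a dict with "image" (420x560x3 uint8, red, green, blue), "fx", "fy", "cx", "cy" (pixels), "pose" (4x4, takes a point from camera to world coordinates); the wrist camera has in their place "tool_from_camera" (4x4, takes a point from camera to tool coordinates, whose origin is the TCP and whose axes are the flange's). Camera axes: x right, y down, z forward; pixel columns grow to the right and rows downward; lengths in mm; the calibration is good to about 2 mm. A picture is of the moment at which its call begins: read the wrist's pose just before it. There is no depth.
- hand_in(): hands the job in; it is judged then, once.
The state is a dict: "time": time; "joint_positions": joint angles; "joint_vel": joint speeds; "joint_torque": joint torques, N m; "position": TCP position; "ee_rot": TCP orientation; "force": force on the tool from outside, world axes, zero at the start; "ft_torque": the same for the moment, N m; "grip_width": finger opening in mm; "grasp_force": force on a finger pad.
Only numpy, scipy, OpenCV 4.12 (cv2) and the standard library are available. Lean on these libraries where they do the work, as an engineer would, in place of code of your own. Each camera call takes 0.05 s, during which the arm holds its last target. There are 200 camera calls.

TASK

Put the green reference-gauge tray away in the clear draught hood. It is not to be carried: take it by the end handle nearest the hood, tip only that end up and set it on the yellow sill while its other end stays on the bench, then feed it in from the other end until it lies flat behind the sill and stays resting squarely against both rubber buffers of the back stop, which is clamped at a different depth each day, so find it by touch. Work gently: press only lightly (under 10 N) on the buffers, do not bang or ram the tray on the hood or tip it steeply, keep the loose gauge in its nest, and leave the other things on the bench alone.

Things in the scene. Friction and masses are not known exactly. Their poses are not given: they have to be found in the camera images.
- tray: Open green metal tray, 200 long (x) x 130 wide (y) x 50 mm high, walls 5 mm, flat underside, 0.5 to 0.75 kg without the gauge, balanced about 10 mm behind its middle. Origin: centre of the underside; +x: its leading end, nearer the hood and at the start within 10 degrees of the hood's +x. A round steel handle bar crosses each end. Friction on bench and hood 0.5 to 0.7.
- lead_bar (a point): Middle of the leading handle bar's axis (tray x +92, z 76 mm); tray's axes. The bar is fixed, 12 mm thick, 90 mm long along y, 20 mm clear above the end wall; the black foam inside is 20 mm high, so there is room for a finger on either side.
- tail_bar (a point): Middle of the trailing handle bar's axis (tray x -92, z 76 mm); the same bar at the other end.
- lead_edge (a point): Middle of the bottom edge of the tray's leading end (tray x +100, z 0 mm).
- tail_edge (a point): Middle of the bottom edge of the tray's trailing end (tray x -100, z 0 mm).
- gauge: Blue round digital pressure gauge lying face up, 76 mm across, 28 mm high, 0.18 kg, loose in a square nest in the foam (84 x 84 mm, 15 mm deep) in the rear half of the tray, centre at tray x -41 mm, y 0. Origin: centre of its underside.
- hood: Fixed clear acrylic draught hood with metal edging, 276 deep (x -128 to 148 mm) x 160 wide x 178 mm high, inner width 148. Origin: on the bench, midway across; +x points in from the open front. Floor plate 6 mm thick. Front part (x -120 to -9 mm) open above between cheeks 64 mm high; rear part (x from -9 mm) has high cheeks, back wall and a roof, its underside at 170 mm.
- sill: Yellow rounded sill bar across the hood's open front, 16 mm above the bench and 12 mm thick (hood x -128 to -116 mm), 10 mm above the inner floor; its top is a half round of 6 mm radius, below it the faces are upright. Origin: on the bench at its middle, hood x -122 mm; hood's axes.
- sill_top (a point): Middle of the sill's top line, 16 mm above the bench (hood x -122 mm).
- clamp_ring: Steel specimen clamp ring, 90 mm across, 18 mm high, a bystander. Origin: centre of underside.
- weight: Brass calibration weight, 44 mm across, 62 mm high, a bystander. Origin: centre of underside.
- wash_bottle: White bottle with red cap, 60 mm across, 150 mm high, a bystander. Origin: centre of underside.
- driver: Screwdriver lying on the bench, a bystander. Origin: underside.
- backstop: Back stop in the hood: a metal fence across its width with two black rubber buffers (20 mm across, y +45 and -45, 34 mm above the bench), clamped on a slotted track. Where it is clamped differs each time and is not measured: the buffers' faces are anywhere from hood x 92 to 116 mm. Origin: start of the fixed track (hood x 110, z 6 mm). The buffers together give 1 mm per 5 N, at most 6 mm.
- nearest (a point): Point on the hood's inner floor below the nearest place where the buffers' faces can be (hood x 92, z 6 mm); hood's axes. They are 0 to 24 mm farther in. A tray against them has its tail 8 to 32 mm behind the sill's inner face.
There are look-alikes about, which are no part of the job. What is shaped like the gauge but orange is not meant.

How it is judged (in metres and radians):
On the way:
1. the tray's leading end rests on the sill, its bottom edge past the sill's middle, while its trailing end is still down on the bench (x of lead_edge in the frame of sill above 0 m and z of lead_edge in the frame of sill above 0.012 m and height (world z) of tail_edge below 0.006 m and contact force between tray and sill above 0.8 N), for 0.2 s.
At the end, for the whole second after the job is handed in: the tray lies flat on the hood's inner floor (both ends within 3 mm of it), wholly behind the sill, its leading end still in contact with the back stop's buffers (over 0.4 N) and square to the hood within 2 degrees, at rest, the gauge still lying in its nest (contact force between tray and backstop above 0.4 N and height (world z) of each of lead_edge, tail_edge below 0.009 m and height (world z) of tail_edge above 0.004 m and x of tail_edge in the frame of sill above 0.006 m and angle between the x axis of tray and the x axis of hood, either way round below 0.035 rad and linear speed of tray below 0.01 m/s and horizontal distance between gauge and tray below 0.055 m and z of gauge in the frame of tray below 0.01 m); the robot touches nothing.
It fails at once if the tray presses on the back stop with more than 10 N (contact force between tray and backstop above 10 N).
It fails at once if the tray is rammed or banged on the hood or sill with more than 50 N (contact force between tray and hood above 50 N).
It fails at once if the tray is tipped by more than 17 degrees, or the gauge leaves its nest (angle between tray's own z axis and vertical above 0.3 rad or z of gauge in the frame of tray above 0.022 m).
It fails at once if the tray is carried: its trailing end more than 35 mm above the bench, or off the bench by more than 10 mm before the leading end is over the sill (height (world z) of tail_edge above 0.035 m or (height (world z) of tail_edge above 0.01 m and x of lead_edge in the frame of sill below 0 m)).
It fails at once if a bystander is moved by more than 20 mm (distance of any of clamp_ring, weight, wash_bottle, driver from where it was at the start of the episode above 0.02 m).
It also fails if it takes over 72 s, if anything falls off the work surface, if the arm or the gripper's body presses on something with over 40 N, if the wrist force passes 120 N, or if a joint passes its speed limit or range.

## Working session

There is one attempt and no reset: what is moved stays moved. The work goes in short steps, Python scripts to look and compute and a tool call to move; the robot and the scene stay as the last step left them, time stands still between calls to the robot, and variables do not carry over. Pictures are saved under pics/ and viewed, at most 10 in all, crops included, and the job is handed in when it is done.

Besides the shell and the picture viewer there is one more tool, called after ">>>" as name(argument=value, ...), one argument or row to a line, values as JSON. step_arm: Moves the arm, as the interface text tells. Its arguments: {"type":"object","properties":{"rows":{"type":"array"},"claw":{"type":"number"},"newtons":{"type":"number"}},"required":["rows"]}

```bash
mkdir -p pics; ls; python3 - <<'E'
from rig import *
import cv2
for n in("scene","top"):
    g=get_image(n); cv2.imwrite(f"pics/{n}0.png",g["image"][:,:,::-1]); print(n,g["fx"],g["cx"],g["cy"],g["pose"])
s=state(); print(s)
E
```

```text
pics
scene 414.18985780748324 278.5291979109114 217.8604410760125 [[ 7.76881787e-01  3.55641541e-01 -5.19590015e-01  1.14214128e+03]
 [ 6.29629212e-01 -4.44903444e-01  6.36889301e-01 -6.99182208e+02]
 [-4.66309456e-03 -8.21936749e-01 -5.69559686e-01  6.86623839e+02]
 [ 0.00000000e+00  0.00000000e+00  0.00000000e+00  1.00000000e+00]]
top 523.990439031607 282.6602893635259 215.43582616073672 [[ 1.22813365e-02 -9.98513091e-01  5.31109733e-02  4.88552349e+02]
 [-9.99923030e-01 -1.21703997e-02  2.41170159e-03  2.13826989e+01]
 [-1.76173384e-03 -5.31365043e-02 -9.98585704e-01  1.57702502e+03]
 [ 0.00000000e+00  0.00000000e+00  0.00000000e+00  1.00000000e+00]]
{'time': 0.1, 'joint_positions': array([-1.43479570e+00,  4.86794432e-02,  9.77194849e-02,  1.62200249e+00,
        3.48583019e-06,  1.44302857e+00]), 'joint_vel': array([ 5.86148444e-04, -2.84036117e-03,  1.73650725e-03,  8.23800159e-04,
        3.96435082e-04, -4.07166383e-05]), 'joint_torque': array([ 2.94830956e-03, -3.39852691e+01,  3.20935106e+01,  1.58387638e-02,
       -8.36109439e-05, -9.46466159e-07]), 'position': array([ 136.827345  , -506.43282311,  302.8150566 ]), 'ee_rot': array([-3.11216337e+00, -4.12841505e-01,  8.52494439e-06]), 'force': array([-0.76184601,  0.24699444, -0.16163054]), 'ft_torque': array([ 0.00714063, -0.01256005,  0.01207506]), 'grasp_force': 0.0, 'grip_width': 85.4056752013092}
```

View pics/scene0.png

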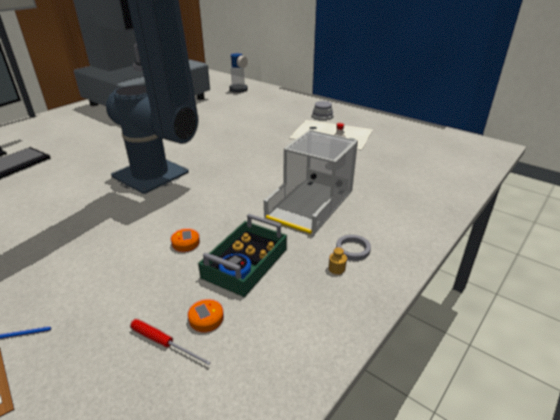

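View pics/top0.png

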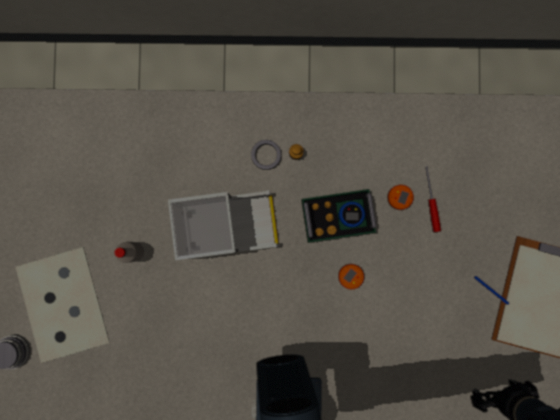

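```bash
cat > h.py <<'E'
from rig import *
import cv2, numpy as np
from scipy.spatial.transform import Rotation as R
def look(n):
    s=state(); g=get_image(n); g["s"]=s
    if n=="wrist":
        T=np.eye(4); T[:3,:3]=R.from_rotvec(s["ee_rot"]).as_matrix(); T[:3,3]=s["position"]; g["pose"]=T@g["tool_from_camera"]
    g["hsv"]=cv2.cvtColor(g["image"],cv2.COLOR_RGB2HSV); return g
def cast(g,uv,z):
    uv=np.atleast_2d(np.asarray(uv,float))
    d=np.c_[(uv[:,0]-g["cx"])/g["fx"],(uv[:,1]-g["cy"])/g["fy"],np.ones(len(uv))]@g["pose"][:3,:3].T
    o=g["pose"][:3,3]; return o+d*((z-o[2])/d[:,2])[:,None]
def proj(g,P):
    q=(np.atleast_2d(P)-g["pose"][:3,3])@g["pose"][:3,:3]
    return np.c_[q[:,0]/q[:,2]*g["fx"]+g["cx"],q[:,1]/q[:,2]*g["fy"]+g["cy"]]
def big(m):
    c,_=cv2.findContours(m,cv2.RETR_EXTERNAL,cv2.CHAIN_APPROX_NONE); return max(c,key=cv2.contourArea)
def mask(g,lo,hi): return cv2.inRange(g["hsv"],lo,hi)
def rect(g,c,z):
    P=cast(g,c.reshape(-1,2),z)[:,:2].astype(np.float32); return cv2.minAreaRect(P)
E
python3 - <<'E'
from h import *
g=look("top")
for n,lo,hi,z in(("sill",(22,120,80),(34,255,255),16),("tray",(50,80,20),(90,255,255),50)):
    c=big(mask(g,lo,hi)); print(n,cv2.boundingRect(c),rect(g,c,z))
w=look("wrist"); print(w["tool_from_camera"],w["fx"])
E
```

```text
sill (269, 196, 9, 48) ((559.2958984375, 53.56989288330078), (141.45860290527344, 10.57158374786377), 8.257209777832031)
tray (308, 229, 67, 13) ((514.2711791992188, -146.04055786132812), (10.233402252197266, 194.5193328857422), 8.576908111572266)
[[-5.39109507e-04 -9.62817840e-01 -2.70150913e-01  6.85858293e+01]
 [ 9.99998396e-01 -9.80548689e-04  1.49909221e-03  2.68110043e-01]
 [-1.70824885e-03 -2.70149671e-01  9.62816824e-01 -7.03169032e+01]
 [ 0.00000000e+00  0.00000000e+00  0.00000000e+00  1.00000000e+00]] 327.647810439324
```

>>> step_arm(
  rows=[
    {"dp": [0.0374, -0.0255, -0.002], "delta_rot": [0, 0, 0]},
    {"dp": [0.0374, -0.0255, -0.002], "delta_rot": [0, 0, 0]},
    {"dp": [0.0374, -0.0255, -0.002], "delta_rot": [0, 0, 0]},
    {"dp": [0.0374, -0.0255, -0.002], "delta_rot": [0, 0, 0]},
    {"dp": [0.0374, -0.0255, -0.002], "delta_rot": [0, 0, 0]},
    {"dp": [0.0374, -0.0255, -0.002], "delta_rot": [0, 0, 0]},
    {"dp": [0.0374, -0.0255, -0.002], "delta_rot": [0, 0, 0]},
    {"dp": [0.0374, -0.0255, -0.002], "delta_rot": [0, 0, 0]},
    {"dp": [0.0374, -0.0255, -0.002], "delta_rot": [0, 0, 0]},
    {"dp": [0.0374, -0.0255, -0.002], "delta_rot": [0, 0, 0]},
    {"dp": [0.0374, -0.0255, -0.002], "delta_rot": [0, 0, 0]},
    {"dp": [0.0374, -0.0255, -0.002], "delta_rot": [0, 0, 0]},
    {"dp": [0.0374, -0.0255, -0.002], "delta_rot": [0, 0, 0]},
    {"dp": [0, 0, 0], "delta_rot": [0, 0, 7]},
    {"dp": [0, 0, 0], "delta_rot": [0, 0, 0]},
    {"dp": [0, 0, 0], "delta_rot": [0, 0, 0]},
    {"dp": [0, 0, 0], "delta_rot": [0, 0, 0]},
  ],
)

```text
time: 2.33
position: [519.5, -60.5, 330.0]
ee_rot: [3.134, 0.222, 0.0]
force: [-0.4, 0.2, 0.3]
grip_width: 85.5
grasp_force: 0.0
```

```bash
python3 - <<'E'
from h import *
g=look("wrist"); print(g["s"]["position"],g["s"]["ee_rot"],g["s"]["force"])
cv2.imwrite("pics/w1.png",g["image"][:,:,::-1])
for n,lo,hi,z in(("sill",(22,120,80),(34,255,255),16),("tray",(50,80,20),(90,255,255),50)):
    c=big(mask(g,lo,hi)); print(n,cv2.boundingRect(c),rect(g,c,z))
    m=mask(g,lo,hi); P=cv2.convexHull(np.argwhere(m)[:,::-1].astype(np.int32)); print(rect(g,P,z))
E
```

```text
[519.52069842 -60.53127016 329.97330093] [3.13372543e+00 2.22058128e-01 3.97107435e-05] [-0.38368091  0.17458309  0.32965964]
sill (178, 55, 22, 134) ((563.2198486328125, 49.33989334106445), (146.25753784179688, 13.57618236541748), 8.18476676940918)
((585.4953002929688, -105.17657470703125), (347.40478515625, 315.2510681152344), 64.18701934814453)
tray (265, 74, 200, 20) ((631.331787109375, -130.4557342529297), (14.192070007324219, 198.80580139160156), 9.708274841308594)
((411.70843505859375, -74.89215087890625), (436.0843200683594, 742.2215576171875), 7.960709095001221)
```

View pics/w1.png

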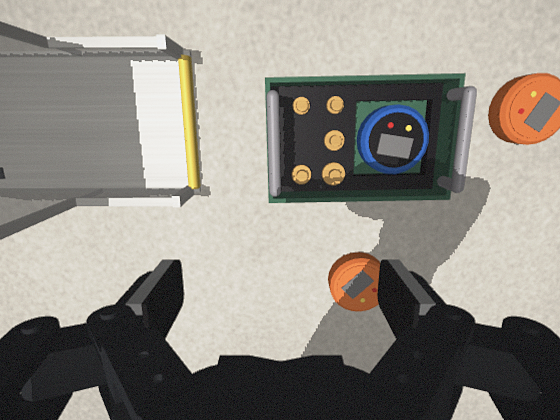

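```bash
python3 - <<'E'
from h import *
g=look("wrist")
for n,(x0,x1) in(("lead",(258,290)),("tail",(440,482))):
    m=mask(g,(0,0,85),(179,45,175)); k=np.zeros_like(m); k[84:197,x0:x1]=m[84:197,x0:x1]
    k=cv2.morphologyEx(k,cv2.MORPH_OPEN,np.ones((3,3)))
    c=big(k); print(n,cv2.boundingRect(c),rect(g,c,76))
cs=np.array([[265,79],[466,73],[269,203],[450,199]]); print(cast(g,cs,50)); 
t=look("top"); k=mask(t,(50,80,20),(90,255,255)); k[:, :295]=0;k[:,390:]=0
P=cv2.convexHull(np.argwhere(k)[:,::-1].astype(np.int32)); print("top",rect(t,P,50))
E
```

```text
lead (265, 90, 16, 107) ((559.345703125, -48.29187774658203), (101.8377685546875, 12.581727027893066), 9.254942893981934)
tail (450, 86, 32, 111) ((588.3301391601562, -240.77145385742188), (106.11024475097656, 31.847782135009766), 9.411628723144531)
[[ 620.74365642  -31.58252566   50.        ]
 [ 654.43259974 -229.1660703    50.        ]
 [ 494.1426426   -52.36466965   50.        ]
 [ 526.59136273 -249.4557342    50.        ]]
top ((572.0807495117188, -136.8920135498047), (123.51158905029297, 194.7057342529297), 8.927851676940918)
```

>>> step_arm(
  rows=[
    {"dp": [0.0206, -0.0033, 0], "delta_rot": [0, 0, -1.2]},
    {"dp": [0.0205, -0.0032, 0], "delta_rot": [0, 0, 0]},
    {"dp": [0, 0, 0.03], "delta_rot": [0, 0, 0]},
    {"dp": [0, 0, 0.03], "delta_rot": [0, 0, 0]},
    {"dp": [0, 0, 0.03], "delta_rot": [0, 0, 0]},
    {"dp": [0, 0, 0.03], "delta_rot": [0, 0, 0]},
    {"dp": [0, 0, 0.02], "delta_rot": [0, 0, 0]},
    {"dp": [0, 0, 0.02], "delta_rot": [0, 0, 0]},
    {"dp": [0, 0, 0.02], "delta_rot": [0, 0, 0]},
    {"dp": [0, 0, 0.01], "delta_rot": [0, 0, 0]},
    {"dp": [0, 0, 0.01], "delta_rot": [0, 0, 0]},
    {"dp": [0, 0, 0], "delta_rot": [0, 0, 0]},
    {"dp": [0, 0, 0], "delta_rot": [0, 0, 0]},
  ],
  claw=0.5,
  newtons=30,
)

```text
time: 4.1
position: [559.9, -47.5, 130.7]
ee_rot: [3.131, 0.255, 0.002]
force: [0.2, 0.2, 0.6]
grip_width: 42.8
grasp_force: 0.0
```

```bash
python3 - <<'E'
from h import *
g=look("wrist"); print(g["s"]["position"],g["s"]["force"],g["s"]["grip_width"])
cv2.imwrite("pics/w2.png",g["image"][:,:,::-1])
c=big(mask(g,(22,120,80),(34,255,255))); print(cv2.boundingRect(c),rect(g,c,16))
E
```

```text
[559.9250101  -47.49409564 130.65832834] [0.15246114 0.19223033 0.62317356] 42.75315969147774
(89, 69, 55, 230) ((569.4738159179688, 48.4801025390625), (135.02426147460938, 16.496070861816406), 8.248658180236816)
```

View pics/w2.png

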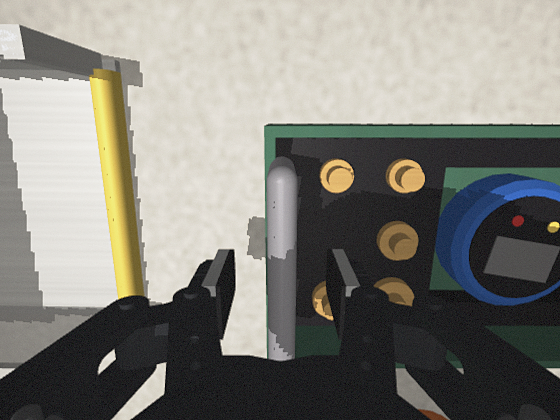

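>>> step_arm(
  rows=[
    {"dp": [0, 0, 0], "delta_rot": [0, 0, 0]},
    {"dp": [0, 0, 0], "delta_rot": [0, 0, 0]},
    {"dp": [0, 0, 0], "delta_rot": [0, 0, 0]},
    {"dp": [0, 0, 0], "delta_rot": [0, 0, 0]},
    {"dp": [0, 0, 0], "delta_rot": [0, 0, 0]},
    {"dp": [0, 0, 0], "delta_rot": [0, 0, 0]},
  ],
  claw=0,
  newtons=80,
)

```text
time: 4.9
position: [559.8, -47.7, 130.7]
ee_rot: [3.13, 0.255, 0.002]
force: [-0.7, -1.0, 6.0]
grip_width: 9.2
grasp_force: 78.1
```

```bash
python3 - <<'E'
from h import *
s=state();print(s["position"],s["ee_rot"],s["force"],s["ft_torque"],s["grip_width"],s["grasp_force"])
E
```

```text
[559.84508612 -47.6844967  130.65549009] [3.13036725e+00 2.54719142e-01 1.70877468e-03] [-0.74822659 -0.9897218   5.95535771] [-0.3069618   0.15804435  0.00728731] 9.186936558359925 78.08597803115845
```

>>> step_arm(
  rows=[
    {"dp": [0, 0.0023, -0.0034], "delta_rot": [1, 0, 0]},
    {"dp": [0, 0.0023, -0.0034], "delta_rot": [1, 0, 0]},
    {"dp": [0, 0.0023, -0.0034], "delta_rot": [1, 0, 0]},
    {"dp": [0, 0.0023, -0.0034], "delta_rot": [1, 0, 0]},
    {"dp": [0, 0.0023, -0.0034], "delta_rot": [1, 0, 0]},
    {"dp": [0, 0.0023, -0.0034], "delta_rot": [1, 0, 0]},
    {"dp": [0, 0.0023, -0.0034], "delta_rot": [1, 0, 0]},
    {"dp": [0, 0, 0], "delta_rot": [0, 0, 0]},
    {"dp": [0, 0, 0], "delta_rot": [0, 0, 0]},
  ],
)

```text
time: 6.02
position: [562.4, -64.7, 152.9]
ee_rot: [-3.011, -0.245, 0.015]
force: [-0.2, 0.6, -4.4]
grip_width: 9.4
grasp_force: 78.2
```

```bash
python3 - <<'E'
from h import *
s=state();print(s["position"],s["ee_rot"],s["force"],s["ft_torque"],s["grip_width"],s["grasp_force"])
g=look("scene"); cv2.imwrite("pics/s2.png",cv2.resize(g["image"][120:320,170:390,::-1],None,fx=3,fy=3,interpolation=cv2.INTER_CUBIC))
E
```

```text
[562.38801712 -64.69907796 152.8879399 ] [-3.01055182 -0.24502893  0.01465626] [-0.19262498  0.62359672 -4.39315309] [-0.31346268 -0.00067446 -0.03561409] 9.367008181894075 78.19018006324768
```

View pics/s2.png

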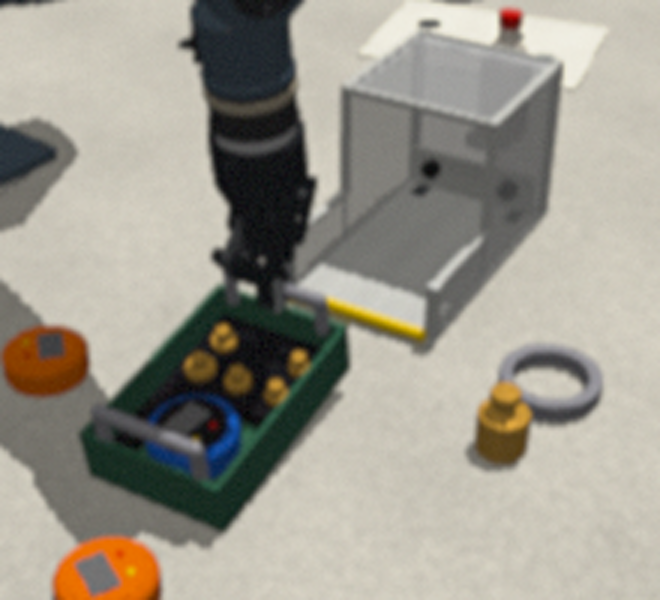

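>>> step_arm(
  rows=[
    {"dp": [0.0019, -0.0052, 0.00064], "delta_rot": [0, 0.01, 0.11]},
    {"dp": [0.0019, -0.0052, 0.00064], "delta_rot": [0, 0.01, 0.11]},
    {"dp": [0.0019, -0.0052, 0.00064], "delta_rot": [0, 0.01, 0.11]},
    {"dp": [0.0019, -0.0052, 0.00064], "delta_rot": [0, 0.01, 0.11]},
    {"dp": [0.0019, -0.0052, 0.00064], "delta_rot": [0, 0.01, 0.11]},
    {"dp": [0.0019, -0.0052, 0.00064], "delta_rot": [0, 0.01, 0.11]},
    {"dp": [0.0019, -0.0052, 0.00064], "delta_rot": [0, 0.01, 0.11]},
    {"dp": [0.0019, -0.0052, 0.00064], "delta_rot": [0, 0.01, 0.11]},
    {"dp": [0.0019, -0.0052, 0.00064], "delta_rot": [0, 0.01, 0.11]},
    {"dp": [0.0019, -0.0052, 0.00064], "delta_rot": [0, 0.01, 0.11]},
    {"dp": [0, -0.0052, 0.00064], "delta_rot": [0, 0, 0]},
    {"dp": [0, -0.0052, 0.00064], "delta_rot": [0, 0, 0]},
    {"dp": [0, -0.0052, 0.00064], "delta_rot": [0, 0, 0]},
    {"dp": [0, 0, 0], "delta_rot": [0, 0, 0]},
  ],
)

```text
time: 7.82
position: [570.6, 6.7, 153.0]
ee_rot: [-3.01, -0.217, 0.014]
force: [-0.3, 0.7, -4.7]
grip_width: 9.3
grasp_force: 78.2
```

```bash
python3 - <<'E'
from h import *
s=state();print(s["position"],s["ee_rot"],s["force"],s["ft_torque"],s["grip_width"],s["grasp_force"])
g=look("wrist"); cv2.imwrite("pics/w3.png",g["image"][:,:,::-1])
c=big(mask(g,(22,120,80),(34,255,255))); print(cv2.boundingRect(c),rect(g,c,16))
E
```

```text
[570.56209142   6.72204469 153.00753409] [-3.01038121 -0.21697746  0.0141979 ] [-0.34029043  0.7233598  -4.6981784 ] [-0.13343999  0.05176236 -0.04916537] 9.329258515241241 78.23987603187561
(227, 110, 24, 169) ((578.6234741210938, 52.04069519042969), (115.31884765625, 13.494404792785645), 8.29914665222168)
```

View pics/w3.png

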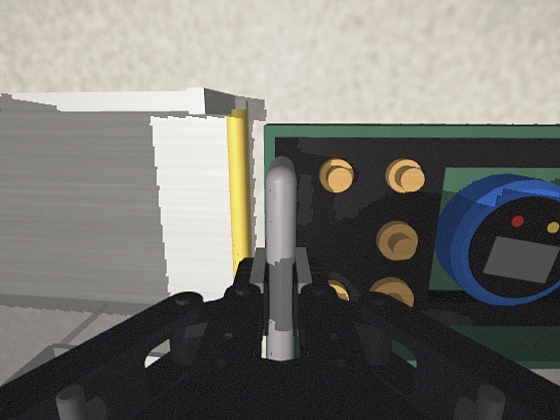

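```bash
python3 - <<'E'
from h import *
g=look("wrist")
print(cast(g,[[205,113],[10,111]],64)); print(cast(g,[[265,125]],74)); print(cast(g,[[237,113]],14))
print(np.degrees(R.from_rotvec(g["s"]["ee_rot"]).as_matrix()))
E
```

```text
[[633.09313456  63.38255534  64.        ]
 [619.24214235 167.14915528  64.        ]]
[[632.3077156  32.0250142  74.       ]]
[[633.92170642  60.35869819  14.        ]]
[[ 5.67042381e+01  8.14572034e+00 -1.04065910e+00]
 [ 8.21188528e+00 -5.62697105e+01  7.00649502e+00]
 [-2.59118072e-02 -7.08330943e+00 -5.68562433e+01]]
```

>>> step_arm(
  rows=[
    {"dp": [-0.0004, -0.005, 0.0006], "delta_rot": [0, 0, 0]},
    {"dp": [-0.0004, -0.005, 0.0006], "delta_rot": [0, 0, 0]},
    {"dp": [-0.0004, -0.005, 0.0006], "delta_rot": [0, 0, 0]},
    {"dp": [-0.0004, -0.005, 0.0006], "delta_rot": [0, 0, 0]},
    {"dp": [-0.0004, -0.005, 0.0006], "delta_rot": [0, 0, 0]},
    {"dp": [-0.0004, -0.005, 0.0006], "delta_rot": [0, 0, 0]},
    {"dp": [-0.0004, -0.005, 0.0006], "delta_rot": [0, 0, 0]},
    {"dp": [0, 0, 0], "delta_rot": [0, 0, 0]},
    {"dp": [0, -0.0009, 0.00136], "delta_rot": [-0.4, 0, 0]},
    {"dp": [0, -0.0009, 0.00136], "delta_rot": [-0.4, 0, 0]},
    {"dp": [0, -0.0009, 0.00136], "delta_rot": [-0.4, 0, 0]},
    {"dp": [0, -0.0009, 0.00136], "delta_rot": [-0.4, 0, 0]},
    {"dp": [0, 0, 0], "delta_rot": [0, 0, 0]},
    {"dp": [0, 0, 0], "delta_rot": [0, 0, 0]},
  ],
)

```text
time: 9.68
position: [562.4, 44.5, 147.9]
ee_rot: [-3.04, -0.218, 0.011]
force: [-0.7, 3.2, -3.8]
grip_width: 9.5
grasp_force: 78.4
```

>>> step_arm(
  rows=[
    {"dp": [0, -0.0005, 0.0007], "delta_rot": [-0.2, 0, 0]},
    {"dp": [0, -0.0005, 0.0007], "delta_rot": [-0.2, 0, 0]},
    {"dp": [0, 0, 0], "delta_rot": [0, 0, 0]},
  ],
)

```text
time: 10.05
position: [562.3, 45.3, 146.6]
ee_rot: [-3.047, -0.218, 0.01]
force: [0.0, 2.9, -2.7]
grip_width: 9.5
grasp_force: 78.5
```

>>> step_arm(
  rows=[
    {"dp": [0, -0.0005, 0.0007], "delta_rot": [-0.2, 0, 0]},
    {"dp": [0, 0, 0], "delta_rot": [0, 0, 0]},
    {"dp": [0, 0, 0], "delta_rot": [0, 0, 0]},
  ],
)

```text
time: 10.42
position: [562.3, 45.7, 146.6]
ee_rot: [-3.051, -0.219, 0.009]
force: [-1.3, 0.6, 0.4]
grip_width: 9.2
grasp_force: 79.0
```

>>> step_arm(
  rows=[
    {"dp": [0, -0.0005, 0.0007], "delta_rot": [-0.2, 0, 0]},
    {"dp": [0, 0, 0], "delta_rot": [0, 0, 0]},
    {"dp": [0, 0, 0], "delta_rot": [0, 0, 0]},
  ],
)

```text
time: 10.8
position: [562.3, 45.9, 146.6]
ee_rot: [-3.056, -0.218, 0.008]
force: [-3.8, -1.5, 4.9]
grip_width: 9.1
grasp_force: 79.4
```

>>> step_arm(
  rows=[
    {"dp": [0, 0, 0], "delta_rot": [0, 0, 0]},
    {"dp": [0, 0, 0], "delta_rot": [0, 0, 0]},
    {"dp": [0, 0, 0], "delta_rot": [0, 0, 0]},
    {"dp": [0, 0, -0.005], "delta_rot": [0, 0, 0]},
    {"dp": [0, 0, -0.015], "delta_rot": [0, 0, 0]},
    {"dp": [0, 0, -0.03], "delta_rot": [0, 0, 0]},
    {"dp": [0, 0, -0.03], "delta_rot": [0, 0, 0]},
    {"dp": [0, 0.03, -0.04], "delta_rot": [-2.3, 0, 0]},
    {"dp": [0, 0.03, -0.03], "delta_rot": [-2.3, 0, 0]},
    {"dp": [0, 0.03, 0], "delta_rot": [0, 0, 0]},
    {"dp": [0, 0, 0], "delta_rot": [0, 0, 0]},
    {"dp": [0, 0, 0], "delta_rot": [0, 0, 0]},
  ],
  claw=0.5,
)

```text
time: 12.3
position: [576.4, -52.7, 291.7]
ee_rot: [-3.133, -0.225, 0.001]
force: [-0.5, 0.0, -0.5]
grip_width: 42.8
grasp_force: 0.0
```

```bash
python3 - <<'E'
from h import *
g=look("wrist"); s=g["s"]; print(s["position"],s["ee_rot"],s["force"])
cv2.imwrite("pics/w4.png",g["image"][:,:,::-1])
c=big(mask(g,(22,120,80),(34,255,255))); print(cv2.boundingRect(c),rect(g,c,16))
E
```

```text
[576.39851762 -52.74114284 291.69927278] [-3.13299878e+00 -2.24565124e-01  5.46001393e-04] [-0.47483669  0.01339091 -0.49339891]
(172, 109, 13, 12) ((630.9086303710938, 59.69731903076172), (10.740884780883789, 12.388154983520508), 8.167815208435059)
```

View pics/w4.png

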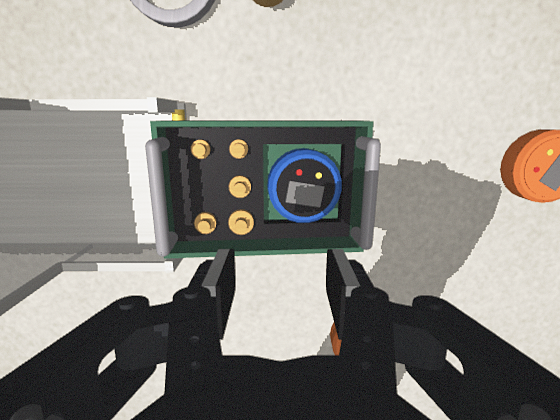

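```bash
python3 - <<'E'
from h import *
g=look("wrist")
for n,(x0,x1),z in(("lead",(143,172),91),("tail",(358,385),76.4)):
    m=mask(g,(0,0,85),(179,45,175)); k=np.zeros_like(m); k[135:252,x0:x1]=m[135:252,x0:x1]
    k=cv2.morphologyEx(k,cv2.MORPH_OPEN,np.ones((3,3)))
    c=big(k); print(n,cv2.boundingRect(c),rect(g,c,z))
print(cast(g,[[374,145],[367,243],[371,193]],76.4),cast(g,[[157,197]],91))
# rim far side vs cheek
print(cast(g,[[151,122]],68),cast(g,[[373,122]],52.5),cast(g,[[158,110],[20,109]],64),cast(g,[[160,258],[366,251]],60))
E
```

```text
lead (148, 139, 22, 113) ((563.47314453125, 47.470069885253906), (97.9697494506836, 8.700031280517578), 10.568482398986816)
tail (358, 137, 27, 113) ((588.4846801757812, -134.0178680419922), (103.8311538696289, 22.13243293762207), 13.613283157348633)
[[ 631.8409271  -126.25720015   76.4       ]
 [ 542.71913133 -139.56439017   76.4       ]
 [ 590.09389579 -132.87786433   76.4       ]] [[563.53389701  51.04310903  91.        ]]
[[623.12452118  66.97442672  68.        ]] [[ 650.9287801  -127.80002516   52.5       ]] [[633.85965933  62.81792     64.        ]
 [617.579706   181.5219454   64.        ]] [[ 491.72322962   56.19717382   60.        ]
 [ 528.39825803 -145.96144226   60.        ]]
```

>>> step_arm(
  rows=[
    {"dp": [0.0005, 0.028, 0], "delta_rot": [0, 0, 0]},
    {"dp": [0, 0.028, 0], "delta_rot": [0, 0, 0]},
    {"dp": [0, 0.0278, 0.02], "delta_rot": [0, 0, 0]},
    {"dp": [0, 0, 0.03], "delta_rot": [0, 0, 0]},
    {"dp": [0, 0, 0.03], "delta_rot": [0, 0, 0]},
    {"dp": [0, 0, 0.02], "delta_rot": [0, 0, 0]},
    {"dp": [0, 0, 0.02], "delta_rot": [0, 0, 0]},
    {"dp": [0, 0, 0.02], "delta_rot": [0, 0, 0]},
    {"dp": [0, 0, 0.01], "delta_rot": [0, 0, 0]},
    {"dp": [0, 0, 0.01], "delta_rot": [0, 0, 0]},
    {"dp": [0, 0, 0], "delta_rot": [0, 0, 0]},
    {"dp": [0, 0, 0], "delta_rot": [0, 0, 0]},
  ],
  claw=0.5,
  newtons=25,
)

```text
time: 13.9
position: [589.3, -136.0, 132.0]
ee_rot: [3.133, 0.225, 0.001]
force: [-0.5, -0.6, 0.1]
grip_width: 42.4
grasp_force: 0.0
```

```bash
python3 - <<'E'
from h import *
g=look("wrist"); s=g["s"]; print(s["position"],s["ee_rot"],s["force"])
cv2.imwrite("pics/w5.png",g["image"][:,:,::-1])
E
```

```text
[ 589.29496101 -136.00286681  132.03511986] [3.13302059e+00 2.24953848e-01 8.69861561e-04] [-0.49444375 -0.56246912  0.08224916]
```

View pics/w5.png

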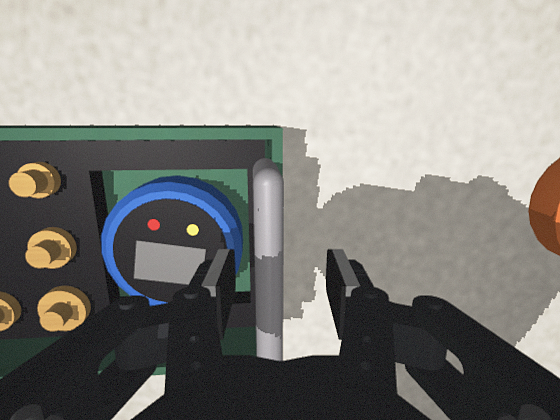

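>>> step_arm(
  rows=[
    {"dp": [0, -0.0045, 0.0015], "delta_rot": [0, 0, 0]},
    {"dp": [0, 0, 0], "delta_rot": [0, 0, 0]},
  ],
)

```text
time: 14.2
position: [588.3, -131.1, 130.0]
ee_rot: [-3.133, -0.226, 0.0]
force: [-0.6, 0.7, 0.6]
grip_width: 42.6
grasp_force: 0.0
```

>>> step_arm(
  rows=[
    {"dp": [0, 0, 0], "delta_rot": [0, 0, 0]},
    {"dp": [0, 0, 0], "delta_rot": [0, 0, 0]},
    {"dp": [0, 0, 0], "delta_rot": [0, 0, 0]},
    {"dp": [0, 0, 0], "delta_rot": [0, 0, 0]},
    {"dp": [0, 0, 0], "delta_rot": [0, 0, 0]},
    {"dp": [0, 0, 0], "delta_rot": [0, 0, 0]},
  ],
  claw=0,
  newtons=25,
)

```text
time: 14.95
position: [588.2, -131.4, 129.9]
ee_rot: [-3.133, -0.225, 0.001]
force: [-0.3, 0.6, 1.2]
grip_width: 10.9
grasp_force: 24.4
```

>>> step_arm(
  rows=[
    {"dp": [0, -0.0048, -0.001], "delta_rot": [0, 0, 0]},
    {"dp": [0, -0.0048, -0.001], "delta_rot": [0, 0, 0]},
    {"dp": [0, -0.0048, -0.001], "delta_rot": [0, 0, 0]},
    {"dp": [0, -0.0048, -0.001], "delta_rot": [0, 0, 0]},
    {"dp": [0, -0.0048, -0.001], "delta_rot": [0, 0, 0]},
    {"dp": [0, -0.0048, -0.001], "delta_rot": [0, 0, 0]},
    {"dp": [0, -0.0048, -0.001], "delta_rot": [0, 0, 0]},
    {"dp": [0, -0.0048, -0.001], "delta_rot": [0, 0, 0]},
  ],
)

```text
time: 15.95
position: [582.7, -93.2, 137.9]
ee_rot: [3.133, 0.225, -0.001]
force: [0.5, -3.4, -2.4]
grip_width: 11.0
grasp_force: 24.3
```

>>> step_arm(
  rows=[
    {"dp": [0, -0.0049, -0.0009], "delta_rot": [0, 0, 0]},
    {"dp": [0, -0.0049, -0.0009], "delta_rot": [0, 0, 0]},
    {"dp": [0, -0.0049, -0.0009], "delta_rot": [0, 0, 0]},
    {"dp": [0, -0.0049, -0.0009], "delta_rot": [0, 0, 0]},
    {"dp": [0, -0.0049, -0.0009], "delta_rot": [0, 0, 0]},
    {"dp": [0, -0.0049, -0.0009], "delta_rot": [0, 0, 0]},
    {"dp": [0, -0.0049, -0.0009], "delta_rot": [0, 0, 0]},
    {"dp": [0, -0.0049, -0.0009], "delta_rot": [0, 0, 0]},
    {"dp": [0, -0.0049, -0.0009], "delta_rot": [0, 0, 0]},
  ],
)

```text
time: 17.08
position: [576.7, -49.8, 146.5]
ee_rot: [3.133, 0.225, 0.0]
force: [0.1, -5.9, 1.3]
grip_width: 11.0
grasp_force: 24.5
```

>>> step_arm(
  rows=[
    {"dp": [0, -0.0051, -0.0004], "delta_rot": [0, 0, 0]},
    {"dp": [0, -0.0051, -0.0004], "delta_rot": [0, 0, 0]},
    {"dp": [0, -0.0051, -0.0004], "delta_rot": [0, 0, 0]},
    {"dp": [0, -0.0051, -0.0004], "delta_rot": [0, 0, 0]},
    {"dp": [0, -0.0051, -0.0004], "delta_rot": [0, 0, 0]},
    {"dp": [0, -0.0051, -0.0004], "delta_rot": [0, 0, 0]},
    {"dp": [0, -0.0051, -0.0004], "delta_rot": [0, 0, 0]},
    {"dp": [0, -0.0051, -0.0004], "delta_rot": [0, 0, 0]},
    {"dp": [0, -0.0051, -0.0005], "delta_rot": [0, 0, 0]},
    {"dp": [0, -0.0051, -0.0005], "delta_rot": [0, 0, 0]},
    {"dp": [0, 0, 0], "delta_rot": [0, 0, 0]},
  ],
)

```text
time: 18.45
position: [568.9, 2.0, 150.0]
ee_rot: [-3.131, -0.226, 0.001]
force: [0.6, -0.4, 1.0]
grip_width: 11.0
grasp_force: 24.7
```

```bash
python3 - <<'E'
from h import *
g=look("scene"); print(g["s"]["position"],g["s"]["force"],g["s"]["ft_torque"])
cv2.imwrite("pics/s3.png",cv2.resize(g["image"][110:310,190:410,::-1],None,fx=3,fy=3,interpolation=cv2.INTER_CUBIC))
E
```

```text
[568.89963452   1.97286532 150.0335284 ] [ 0.62558537 -0.37139101  0.95131917] [-0.31495205 -0.17011359 -0.10606491]
```

View pics/s3.png

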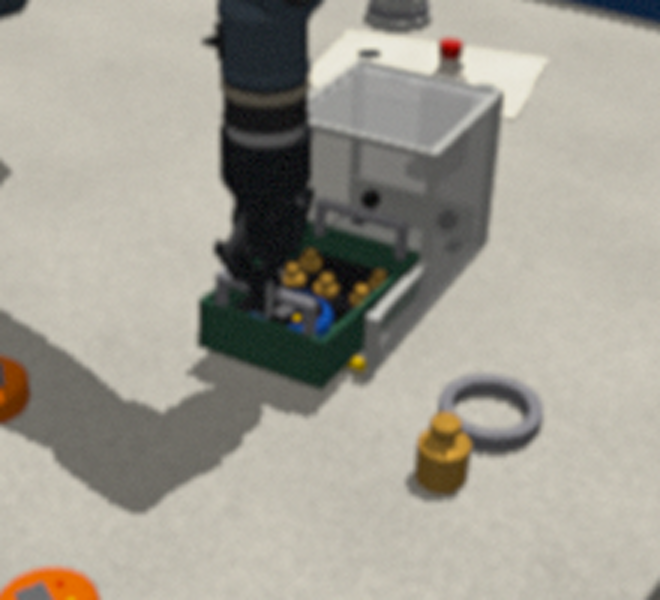

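>>> step_arm(
  rows=[
    {"dp": [0, -0.005, 0.0002], "delta_rot": [0, 0, 0]},
    {"dp": [0, -0.005, 0.0002], "delta_rot": [0, 0, 0]},
    {"dp": [0, -0.005, 0.0002], "delta_rot": [0, 0, 0]},
    {"dp": [0, -0.005, 0.0002], "delta_rot": [0, 0, 0]},
    {"dp": [0, -0.005, 0.0002], "delta_rot": [0, 0, 0]},
    {"dp": [0, -0.005, 0.0002], "delta_rot": [0, 0, 0]},
    {"dp": [0, -0.005, 0.0002], "delta_rot": [0, 0, 0]},
    {"dp": [0, -0.005, 0.0002], "delta_rot": [0, 0, 0]},
    {"dp": [0, -0.005, 0.0002], "delta_rot": [0, 0, 0]},
    {"dp": [0, -0.005, 0.0002], "delta_rot": [0, 0, 0]},
    {"dp": [0, -0.005, 0.0002], "delta_rot": [0, 0, 0]},
  ],
)

```text
time: 19.88
position: [561.3, 55.4, 147.9]
ee_rot: [3.133, 0.225, -0.001]
force: [1.1, -2.6, -3.5]
grip_width: 10.9
grasp_force: 24.3
```

>>> step_arm(
  rows=[
    {"dp": [0, -0.002, 0], "delta_rot": [0, 0, 0]},
    {"dp": [0, -0.002, 0], "delta_rot": [0, 0, 0]},
    {"dp": [0, -0.002, 0], "delta_rot": [0, 0, 0]},
  ],
)

```text
time: 20.25
position: [560.5, 61.0, 147.9]
ee_rot: [3.133, 0.225, -0.001]
force: [0.8, -3.0, -4.4]
grip_width: 11.2
grasp_force: 24.4
```

>>> step_arm(
  rows=[
    {"dp": [0, -0.0012, 0], "delta_rot": [0, 0, 0]},
    {"dp": [0, -0.0012, 0], "delta_rot": [0, 0, 0]},
    {"dp": [0, -0.0012, 0], "delta_rot": [0, 0, 0]},
    {"dp": [0, -0.0012, 0], "delta_rot": [0, 0, 0]},
    {"dp": [0, -0.0012, 0], "delta_rot": [0, 0, 0]},
  ],
)

```text
time: 20.88
position: [559.6, 67.0, 147.9]
ee_rot: [3.133, 0.225, -0.001]
force: [0.9, -2.9, -3.8]
grip_width: 11.3
grasp_force: 24.4
```

>>> step_arm(
  rows=[
    {"dp": [0, -0.001, 0], "delta_rot": [0, 0, 0]},
    {"dp": [0, -0.001, 0], "delta_rot": [0, 0, 0]},
    {"dp": [0, -0.001, 0], "delta_rot": [0, 0, 0]},
    {"dp": [0, -0.001, 0], "delta_rot": [0, 0, 0]},
  ],
)

```text
time: 21.38
position: [559.0, 71.0, 147.9]
ee_rot: [3.133, 0.225, -0.001]
force: [0.4, -2.3, -3.2]
grip_width: 11.1
grasp_force: 24.4
```

>>> step_arm(
  rows=[
    {"dp": [0, -0.0005, 0], "delta_rot": [0, 0, 0]},
    {"dp": [0, -0.0005, 0], "delta_rot": [0, 0, 0]},
  ],
)

```text
time: 21.62
position: [558.9, 71.9, 147.9]
ee_rot: [3.133, 0.225, -0.001]
force: [1.0, -3.2, -2.6]
grip_width: 10.9
grasp_force: 24.4
```

>>> step_arm(
  rows=[
    {"dp": [0, -0.0005, 0], "delta_rot": [0, 0, 0]},
    {"dp": [0, -0.0005, 0], "delta_rot": [0, 0, 0]},
    {"dp": [0, -0.0005, 0], "delta_rot": [0, 0, 0]},
  ],
)

```text
time: 22.0
position: [558.7, 73.4, 147.8]
ee_rot: [3.133, 0.225, -0.001]
force: [1.4, -3.2, -3.0]
grip_width: 11.3
grasp_force: 24.4
```

>>> step_arm(
  rows=[
    {"dp": [0, -0.0005, 0], "delta_rot": [0, 0, 0]},
    {"dp": [0, -0.0005, 0], "delta_rot": [0, 0, 0]},
  ],
)

```text
time: 22.25
position: [558.5, 74.5, 147.8]
ee_rot: [3.134, 0.225, -0.001]
force: [-0.6, -3.0, -3.4]
grip_width: 10.9
grasp_force: 24.4
```

>>> step_arm(
  rows=[
    {"dp": [0, 0.0005, 0.0013], "delta_rot": [0, 0, 0]},
    {"dp": [0, 0.0005, 0.0013], "delta_rot": [0, 0, 0]},
    {"dp": [0, 0.0005, 0.0013], "delta_rot": [0, 0, 0]},
    {"dp": [0, 0.0005, 0.0013], "delta_rot": [0, 0, 0]},
    {"dp": [0, 0.0005, 0.0013], "delta_rot": [0, 0, 0]},
    {"dp": [0, 0.0005, 0.0013], "delta_rot": [0, 0, 0]},
    {"dp": [0, 0.0005, 0.0013], "delta_rot": [0, 0, 0]},
  ],
)

```text
time: 23.12
position: [559.2, 70.9, 138.8]
ee_rot: [-3.134, -0.225, 0.0]
force: [0.3, -4.1, -1.6]
grip_width: 10.9
grasp_force: 24.5
```

>>> step_arm(
  rows=[
    {"dp": [0, 0.0003, 0.001], "delta_rot": [0, 0, 0]},
    {"dp": [0, 0.0002, 0.0008], "delta_rot": [0, 0, 0]},
    {"dp": [0, 0, 0.0006], "delta_rot": [0, 0, 0]},
    {"dp": [0, 0, 0], "delta_rot": [0, 0, 0]},
  ],
)

```text
time: 23.62
position: [559.1, 70.5, 136.2]
ee_rot: [-3.133, -0.225, 0.001]
force: [-0.2, -3.2, -2.9]
grip_width: 10.9
grasp_force: 24.6
```

>>> step_arm(
  rows=[
    {"dp": [0, 0, 0.0006], "delta_rot": [0, 0, 0]},
    {"dp": [0, 0, 0.0004], "delta_rot": [0, 0, 0]},
    {"dp": [0, 0, 0], "delta_rot": [0, 0, 0]},
  ],
)

```text
time: 24.0
position: [559.1, 70.5, 136.0]
ee_rot: [3.133, 0.225, -0.001]
force: [-1.3, -3.0, 0.8]
grip_width: 10.8
grasp_force: 24.9
```

>>> step_arm(
  rows=[
    {"dp": [0, 0, 0.0004], "delta_rot": [0, 0, 0]},
    {"dp": [0, 0, 0], "delta_rot": [0, 0, 0]},
  ],
)

```text
time: 24.25
position: [559.1, 70.5, 135.9]
ee_rot: [3.133, 0.225, -0.0]
force: [-2.6, -4.7, 6.0]
grip_width: 10.9
grasp_force: 25.3
```

>>> step_arm(
  rows=[
    {"dp": [0, 0, -0.0005], "delta_rot": [0, 0, 0]},
    {"dp": [0, -0.0006, 0], "delta_rot": [0, 0, 0]},
    {"dp": [0, -0.0006, 0], "delta_rot": [0, 0, 0]},
    {"dp": [0, -0.0006, 0], "delta_rot": [0, 0, 0]},
  ],
)

```text
time: 24.75
position: [559.4, 71.2, 135.9]
ee_rot: [3.131, 0.224, 0.001]
force: [-1.7, -6.4, 4.0]
grip_width: 11.1
grasp_force: 25.2
```

>>> step_arm(
  rows=[
    {"dp": [0, -0.0006, 0], "delta_rot": [0, 0, 0]},
    {"dp": [0, -0.0006, 0], "delta_rot": [0, 0, 0]},
  ],
)

```text
time: 25.0
position: [559.6, 72.2, 135.9]
ee_rot: [3.131, 0.224, 0.002]
force: [-0.1, -6.0, 3.6]
grip_width: 11.5
grasp_force: 25.2
```

>>> step_arm(
  rows=[
    {"dp": [0, -0.0006, 0], "delta_rot": [0, 0, 0]},
    {"dp": [0, -0.0006, 0], "delta_rot": [0, 0, 0]},
  ],
)

```text
time: 25.25
position: [559.6, 73.5, 135.9]
ee_rot: [3.131, 0.224, 0.003]
force: [-0.1, -6.4, 2.2]
grip_width: 10.9
grasp_force: 25.2
```

>>> step_arm(
  rows=[
    {"dp": [0, -0.0005, -0.0003], "delta_rot": [0, 0, 0]},
    {"dp": [0, -0.0005, 0], "delta_rot": [0, 0, 0]},
    {"dp": [0, -0.0005, 0], "delta_rot": [0, 0, 0]},
  ],
)

```text
time: 25.62
position: [559.4, 75.2, 135.9]
ee_rot: [3.131, 0.224, 0.003]
force: [1.0, -6.0, 2.1]
grip_width: 11.1
grasp_force: 25.1
```

>>> step_arm(
  rows=[
    {"dp": [0, -0.0005, -0.0002], "delta_rot": [0, 0, 0]},
    {"dp": [0, -0.0005, 0], "delta_rot": [0, 0, 0]},
    {"dp": [0, -0.0005, 0], "delta_rot": [0, 0, 0]},
  ],
)

```text
time: 26.0
position: [559.1, 76.8, 136.0]
ee_rot: [3.132, 0.224, 0.003]
force: [0.9, -6.4, 1.6]
grip_width: 11.0
grasp_force: 25.0
```

>>> step_arm(
  rows=[
    {"dp": [0, -0.0005, 0], "delta_rot": [0, 0, 0]},
    {"dp": [0, -0.0005, 0], "delta_rot": [0, 0, 0]},
    {"dp": [0, -0.0005, 0], "delta_rot": [0, 0, 0]},
  ],
)

```text
time: 26.38
position: [558.9, 78.3, 135.9]
ee_rot: [3.132, 0.224, 0.003]
force: [-0.3, -5.2, 1.6]
grip_width: 11.2
grasp_force: 25.0
```

>>> step_arm(
  rows=[
    {"dp": [0, -0.0005, 0], "delta_rot": [0, 0, 0]},
    {"dp": [0, -0.0005, 0], "delta_rot": [0, 0, 0]},
    {"dp": [0, -0.0005, 0], "delta_rot": [0, 0, 0]},
  ],
)

```text
time: 26.75
position: [558.7, 79.8, 135.9]
ee_rot: [3.132, 0.224, 0.003]
force: [0.7, -6.0, 0.5]
grip_width: 11.3
grasp_force: 25.0
```

>>> step_arm(
  rows=[
    {"dp": [0, -0.0005, 0], "delta_rot": [0, 0, 0]},
    {"dp": [0, -0.0005, 0], "delta_rot": [0, 0, 0]},
    {"dp": [0, -0.0005, 0], "delta_rot": [0, 0, 0]},
  ],
)

```text
time: 27.12
position: [558.5, 81.2, 136.0]
ee_rot: [3.132, 0.224, 0.003]
force: [-0.1, -6.8, 1.2]
grip_width: 11.1
grasp_force: 25.0
```

>>> step_arm(
  rows=[
    {"dp": [0, -0.0005, 0], "delta_rot": [0, 0, 0]},
    {"dp": [0, -0.0005, 0], "delta_rot": [0, 0, 0]},
  ],
)

```text
time: 27.38
position: [558.4, 82.2, 135.9]
ee_rot: [3.132, 0.224, 0.003]
force: [0.7, -5.0, 1.3]
grip_width: 11.1
grasp_force: 25.0
```

>>> step_arm(
  rows=[
    {"dp": [0, -0.0005, 0], "delta_rot": [0, 0, 0]},
    {"dp": [0, -0.0005, 0], "delta_rot": [0, 0, 0]},
    {"dp": [0, -0.0005, 0], "delta_rot": [0, 0, 0]},
  ],
)

```text
time: 27.75
position: [558.2, 83.8, 136.0]
ee_rot: [3.132, 0.224, 0.003]
force: [0.4, -6.0, 0.7]
grip_width: 11.3
grasp_force: 25.0
```

>>> step_arm(
  rows=[
    {"dp": [0, -0.0005, 0], "delta_rot": [0, 0, 0]},
    {"dp": [0, -0.0005, 0], "delta_rot": [0, 0, 0]},
    {"dp": [0, -0.0005, 0], "delta_rot": [0, 0, 0]},
  ],
)

```text
time: 28.12
position: [557.9, 85.2, 135.9]
ee_rot: [3.132, 0.224, 0.003]
force: [0.9, -5.7, 1.3]
grip_width: 11.0
grasp_force: 25.0
```

>>> step_arm(
  rows=[
    {"dp": [0, -0.0005, 0], "delta_rot": [0, 0, 0]},
    {"dp": [0, -0.0005, 0], "delta_rot": [0, 0, 0]},
    {"dp": [0, -0.0005, 0], "delta_rot": [0, 0, 0]},
  ],
)

```text
time: 28.5
position: [557.7, 86.7, 136.0]
ee_rot: [3.132, 0.224, 0.003]
force: [0.6, -6.0, 0.7]
grip_width: 10.9
grasp_force: 25.0
```

>>> step_arm(
  rows=[
    {"dp": [0, -0.0005, 0], "delta_rot": [0, 0, 0]},
    {"dp": [0, -0.0005, 0], "delta_rot": [0, 0, 0]},
    {"dp": [0, -0.0005, 0], "delta_rot": [0, 0, 0]},
  ],
)

```text
time: 28.88
position: [557.5, 88.2, 136.0]
ee_rot: [3.132, 0.224, 0.003]
force: [-0.4, -5.2, 1.1]
grip_width: 11.2
grasp_force: 25.0
```

>>> step_arm(
  rows=[
    {"dp": [0, -0.0005, 0], "delta_rot": [0, 0, 0]},
    {"dp": [0, -0.0005, 0], "delta_rot": [0, 0, 0]},
    {"dp": [0, -0.0005, 0], "delta_rot": [0, 0, 0]},
  ],
)

```text
time: 29.25
position: [557.3, 89.7, 136.0]
ee_rot: [3.132, 0.224, 0.003]
force: [1.5, -5.7, 1.3]
grip_width: 10.9
grasp_force: 25.0
```

>>> step_arm(
  rows=[
    {"dp": [0, -0.0005, 0], "delta_rot": [0, 0, 0]},
    {"dp": [0, -0.0005, 0], "delta_rot": [0, 0, 0]},
    {"dp": [0, -0.0005, 0], "delta_rot": [0, 0, 0]},
  ],
)

```text
time: 29.62
position: [557.1, 91.1, 136.0]
ee_rot: [3.132, 0.224, 0.003]
force: [1.0, -5.9, 0.9]
grip_width: 10.8
grasp_force: 25.0
```

>>> step_arm(
  rows=[
    {"dp": [0, -0.0005, 0], "delta_rot": [0, 0, 0]},
    {"dp": [0, -0.0005, 0], "delta_rot": [0, 0, 0]},
    {"dp": [0, -0.0005, 0], "delta_rot": [0, 0, 0]},
  ],
)

```text
time: 30.0
position: [556.8, 92.6, 135.9]
ee_rot: [3.132, 0.224, 0.003]
force: [0.3, -5.7, 1.5]
grip_width: 10.9
grasp_force: 25.0
```

>>> step_arm(
  rows=[
    {"dp": [0, -0.0005, 0], "delta_rot": [0, 0, 0]},
    {"dp": [0, -0.0005, 0], "delta_rot": [0, 0, 0]},
    {"dp": [0, -0.0005, 0], "delta_rot": [0, 0, 0]},
  ],
)

```text
time: 30.38
position: [556.6, 94.1, 135.9]
ee_rot: [3.132, 0.224, 0.003]
force: [0.3, -5.3, 0.4]
grip_width: 11.2
grasp_force: 25.0
```

>>> step_arm(
  rows=[
    {"dp": [0, -0.0005, 0], "delta_rot": [0, 0, 0]},
    {"dp": [0, -0.0005, 0], "delta_rot": [0, 0, 0]},
    {"dp": [0, -0.0005, 0], "delta_rot": [0, 0, 0]},
  ],
)

```text
time: 30.75
position: [556.4, 95.6, 136.0]
ee_rot: [3.132, 0.224, 0.003]
force: [1.2, -5.7, 1.1]
grip_width: 11.0
grasp_force: 25.0
```

>>> step_arm(
  rows=[
    {"dp": [0, -0.0005, 0], "delta_rot": [0, 0, 0]},
    {"dp": [0, -0.0005, 0], "delta_rot": [0, 0, 0]},
    {"dp": [0, -0.0005, 0], "delta_rot": [0, 0, 0]},
  ],
)

```text
time: 31.12
position: [556.2, 97.1, 136.0]
ee_rot: [3.132, 0.224, 0.003]
force: [0.7, -5.5, 1.8]
grip_width: 11.2
grasp_force: 25.0
```

>>> step_arm(
  rows=[
    {"dp": [0, -0.0005, 0], "delta_rot": [0, 0, 0]},
    {"dp": [0, -0.0005, 0], "delta_rot": [0, 0, 0]},
    {"dp": [0, -0.0005, 0], "delta_rot": [0, 0, 0]},
  ],
)

```text
time: 31.5
position: [556.0, 98.0, 136.0]
ee_rot: [3.13, 0.223, 0.002]
force: [0.9, -8.4, 1.3]
grip_width: 11.1
grasp_force: 25.0
```

>>> step_arm(
  rows=[
    {"dp": [0, -0.0003, 0], "delta_rot": [0, 0, 0]},
    {"dp": [0, 0, 0], "delta_rot": [0, 0, 0]},
  ],
)

```text
time: 31.75
position: [556.0, 98.1, 136.0]
ee_rot: [3.13, 0.223, 0.002]
force: [0.4, -7.8, 1.9]
grip_width: 10.8
grasp_force: 25.0
```

```bash
python3 - <<'E'
from h import *
g=look("wrist"); s=g["s"]; print(s["position"],s["ee_rot"],s["force"],s["ft_torque"])
cv2.imwrite("pics/w6.png",g["image"][:,:,::-1])
E
```

```text
[556.01320873  98.06598832 135.97363111] [3.12956691e+00 2.22875387e-01 2.49921016e-03] [ 0.3538301  -7.79991872  1.90783972] [-1.36756303 -0.0874227   0.03293535]
```

View pics/w6.png

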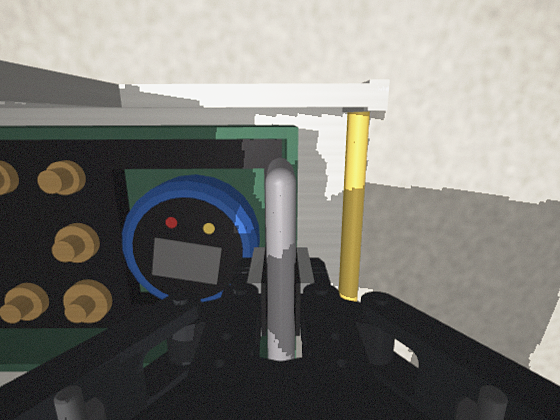

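>>> step_arm(
  rows=[
    {"dp": [0, -0.0003, 0], "delta_rot": [0, 0, 0]},
    {"dp": [0, -0.0002, 0], "delta_rot": [0, 0, 0]},
    {"dp": [0, 0, 0], "delta_rot": [0, 0, 0]},
  ],
)

```text
time: 32.17
position: [555.9, 98.2, 136.0]
ee_rot: [3.129, 0.222, 0.002]
force: [0.9, -8.4, 0.9]
grip_width: 10.7
grasp_force: 25.0
```

>>> step_arm(
  rows=[
    {"dp": [0, 0, 0], "delta_rot": [0, 0, 0]},
    {"dp": [0, 0, 0], "delta_rot": [0, 0, 0]},
    {"dp": [0, 0, 0], "delta_rot": [0, 0, 0]},
    {"dp": [0, 0, 0], "delta_rot": [0, 0, 0]},
    {"dp": [0, 0, -0.005], "delta_rot": [0, 0, 0]},
    {"dp": [0, 0, -0.01], "delta_rot": [0, 0, 0]},
    {"dp": [0, 0, -0.025], "delta_rot": [0, 0, 0]},
    {"dp": [0, 0, 0], "delta_rot": [0, 0, 0]},
  ],
  claw=0.5,
)

```text
time: 33.17
position: [556.7, 100.3, 179.1]
ee_rot: [-3.133, -0.225, -0.009]
force: [-0.2, -0.8, 1.2]
grip_width: 42.7
grasp_force: 0.0
```

```bash
python3 - <<'E'
from h import *
g=look("wrist"); s=g["s"]; print(s["position"],s["force"],s["grip_width"])
cv2.imwrite("pics/w7.png",g["image"][:,:,::-1])
m=mask(g,(22,120,80),(34,255,255)); m[:,:300]=0
c=big(m); print("sill",cv2.boundingRect(c),rect(g,c,16))
k=mask(g,(50,60,20),(90,255,255)); 
P=np.argwhere(k[:220])[:,::-1]; i=[ (x,k[:220,x].argmax()) for x in range(5,560,10) if k[:220,x].any()]
W=cast(g,i,56); print(np.round(W[::4,:2],1), "ang",np.degrees(np.arctan2(*(-np.polyfit(W[:,1],W[:,0],1)[:1]),1)))
b=mask(g,(0,0,85),(179,45,190)); 
E
```

```text
[556.67704458 100.3168057  179.12901016] [-0.1612656  -0.80519413  1.18534404] 42.70640564496747
sill (334, 116, 23, 143) ((579.8651733398438, 55.99217224121094), (105.6955337524414, 12.151196479797363), 8.323678016662598)
[[597.7 259.5]
 [600.9 236.8]
 [604.2 214.1]
 [607.4 191.3]
 [610.7 168.6]
 [614.  145.9]
 [617.2 123.2]
 [620.5 100.4]] ang 8.16736934301895
```

>>> step_arm(
  rows=[
    {"dp": [0, 0.012, -0.02], "delta_rot": [0, 0, 0]},
    {"dp": [0, 0.012, 0], "delta_rot": [0, 0, 0]},
    {"dp": [0, 0.012, 0], "delta_rot": [0, 0, 0]},
    {"dp": [0, 0, 0], "delta_rot": [0, 0, 0]},
    {"dp": [0, 0, 0.02], "delta_rot": [0, 0, 0]},
    {"dp": [0, 0, 0.02], "delta_rot": [0, 0, 0]},
    {"dp": [0, 0, 0.02], "delta_rot": [0, 0, 0]},
    {"dp": [0, 0, 0], "delta_rot": [0, 0, 0]},
    {"dp": [0, -0.003, 0], "delta_rot": [0, 0, 0]},
    {"dp": [0, 0, 0], "delta_rot": [0, 0, 0]},
  ],
  claw=0,
)

```text
time: 34.48
position: [560.2, 67.8, 137.2]
ee_rot: [-3.133, -0.226, -0.002]
force: [1.1, -0.5, -0.2]
grip_width: 0.0
grasp_force: 0.0
```

>>> step_arm(
  rows=[
    {"dp": [0, -0.001, 0], "delta_rot": [0, 0, 0]},
    {"dp": [0, -0.001, 0], "delta_rot": [0, 0, 0]},
    {"dp": [0, -0.001, 0], "delta_rot": [0, 0, 0]},
    {"dp": [0, -0.001, 0], "delta_rot": [0, 0, 0]},
    {"dp": [0, -0.001, 0], "delta_rot": [0, 0, 0]},
    {"dp": [0, -0.001, 0], "delta_rot": [0, 0, 0]},
  ],
)

```text
time: 35.22
position: [558.6, 73.5, 135.9]
ee_rot: [3.134, 0.225, -0.001]
force: [0.2, -0.0, 0.4]
grip_width: 0.3
grasp_force: 0.0
```

>>> step_arm(
  rows=[
    {"dp": [0, -0.0006, 0], "delta_rot": [0, 0, 0]},
    {"dp": [0, -0.0006, 0], "delta_rot": [0, 0, 0]},
    {"dp": [0, -0.0006, 0], "delta_rot": [0, 0, 0]},
  ],
)

```text
time: 35.6
position: [558.4, 75.2, 135.9]
ee_rot: [3.133, 0.225, -0.001]
force: [0.0, -0.3, -0.2]
grip_width: -0.2
grasp_force: 0.0
```

>>> step_arm(
  rows=[
    {"dp": [0, -0.0006, 0], "delta_rot": [0, 0, 0]},
    {"dp": [0, -0.0006, 0], "delta_rot": [0, 0, 0]},
    {"dp": [0, -0.0006, 0], "delta_rot": [0, 0, 0]},
  ],
)

```text
time: 35.98
position: [558.2, 77.0, 136.0]
ee_rot: [3.133, 0.225, -0.001]
force: [0.4, 0.0, 0.2]
grip_width: -0.2
grasp_force: 0.0
```

>>> step_arm(
  rows=[
    {"dp": [0, -0.0006, 0], "delta_rot": [0, 0, 0]},
    {"dp": [0, -0.0006, 0], "delta_rot": [0, 0, 0]},
    {"dp": [0, -0.0006, 0], "delta_rot": [0, 0, 0]},
  ],
)

```text
time: 36.35
position: [558.0, 78.4, 136.0]
ee_rot: [3.132, 0.224, -0.001]
force: [0.8, -1.9, -0.5]
grip_width: 0.2
grasp_force: 1.0
```

Touching the bar; press up step by step.

>>> step_arm(
  rows=[
    {"dp": [0, -0.0005, 0], "delta_rot": [0, 0, 0]},
    {"dp": [0, -0.0005, 0], "delta_rot": [0, 0, 0]},
  ],
)

```text
time: 36.6
position: [557.9, 78.6, 136.0]
ee_rot: [3.131, 0.223, -0.001]
force: [0.6, -5.8, -0.3]
grip_width: -0.0
grasp_force: 2.9
```

>>> step_arm(
  rows=[
    {"dp": [0, -0.0004, 0], "delta_rot": [0, 0, 0]},
    {"dp": [0, 0, 0], "delta_rot": [0, 0, 0]},
  ],
)

```text
time: 36.85
position: [557.9, 78.6, 136.0]
ee_rot: [3.13, 0.223, -0.001]
force: [0.5, -6.8, 0.4]
grip_width: -0.1
grasp_force: 3.0
```

>>> step_arm(
  rows=[
    {"dp": [0, -0.0004, 0], "delta_rot": [0, 0, 0]},
    {"dp": [0, 0, 0], "delta_rot": [0, 0, 0]},
  ],
)

```text
time: 37.1
position: [557.9, 78.7, 136.0]
ee_rot: [3.129, 0.222, -0.001]
force: [0.7, -7.3, -1.4]
grip_width: -0.5
grasp_force: 3.4
```

>>> step_arm(
  rows=[
    {"dp": [0, -0.0004, 0], "delta_rot": [0, 0, 0]},
    {"dp": [0, 0, 0], "delta_rot": [0, 0, 0]},
  ],
)

```text
time: 37.35
position: [557.9, 78.7, 136.0]
ee_rot: [3.128, 0.222, -0.001]
force: [0.8, -7.4, -0.2]
grip_width: 0.4
grasp_force: 3.8
```

Holding firmly without moving: buffers loaded. Back off and retreat.

>>> step_arm(
  rows=[
    {"dp": [0, 0.001, 0], "delta_rot": [0, 0, 0]},
    {"dp": [0, 0.003, 0], "delta_rot": [0, 0, 0]},
    {"dp": [0, 0.008, 0], "delta_rot": [0, 0, 0]},
    {"dp": [0, 0, -0.03], "delta_rot": [0, 0, 0]},
    {"dp": [0, 0, -0.04], "delta_rot": [0, 0, 0]},
    {"dp": [0, 0.02, -0.04], "delta_rot": [0, 0, 0]},
    {"dp": [0, 0.02, -0.04], "delta_rot": [0, 0, 0]},
    {"dp": [0, 0, 0], "delta_rot": [0, 0, 0]},
    {"dp": [0, 0, 0], "delta_rot": [0, 0, 0]},
    {"dp": [0, 0, 0], "delta_rot": [0, 0, 0]},
  ],
)

```text
time: 38.6
position: [564.3, 30.0, 284.1]
ee_rot: [-3.133, -0.226, 0.006]
force: [0.6, -0.0, 0.2]
grip_width: -0.1
grasp_force: 0.0
```

```bash
python3 - <<'E'
from h import *
print(state()["position"],state()["force"]); print(hand_in())
E
```

```text
[564.34598978  29.97120311 284.06513861] [ 0.56360793 -0.01297553  0.22484236]
the job is handed in; nothing more can be done
None
```

I handed the job in at about 39 s; no verdict came back. As far as I can measure, the tray lies flat behind the sill, square to the hood within about 0.1°, and a light check push (about 7 N at the handle, which includes floor friction) didn't move it off the buffers.

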